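# Nest the edge guards on their stand

### The arm

A 7-joint arm with a two-finger parallel gripper is mounted at the origin on the work surface. World frame = base frame: x ahead of the robot, y to its left, z up, the work surface at z = 0. Lengths are in m, angles in rad, forces in N, time in s.
With the tool pointing down it reaches from about 0.4 to 0.875 m from the base axis. Payload 4.4 kg.
Tool frame: the origin (TCP) lies on the front face of the gripper's body, between the roots of the fingers; the fingertips stand 73 mm ahead of it and the grasp point (between the pads) lies 54 mm ahead of it; z points along the fingers, y is the direction in which the jaws open and shut (so a half turn about z gives the same grasp; the last joint's range is limited). The gripper opens to 85 mm and grips with 20 to 120 N. Pads are 22 mm wide; open, the fingers measure 114 mm over their backs; the gripper's body (76 mm by 85 mm) begins 54 mm behind the grasp point. The pads swing forward as they close: fully open they stand 13 mm farther back than shut.
Start: joints at [1.24, 0.628, 0.038, 1.517, -0.027, 0.996, -0.02], TCP at [0.17, -0.627, 0.304] pointing down, gripper open.
Joint ranges: [-3.06, 3.06], [-0.37, 2.12], [-1.25, 1.32], [0.18, 2.47], [-1.1, 4.24], [0.23, 1.98], [-2.94, 2.94]. Speed limits (rad/s): [2.57, 2.57, 3.14, 3.14, 3.14, 3.14, 3.14].

### API

Orientations are given as a rotation vector (axis times angle).
In Python, from workcell import readout, get_image, get_calibration, order gives the robot as it stands.
- The arm moves only by the tool jog_arm, never from a script. Its argument "series" is a list of rows, each a list of 7 numbers: the shift along the world's x, y, z in m, then the turn, a rotation vector about the world's x, y, z in degrees, then the closure, from 0 (fully open) to 1 (shut). In form: [[x, y, z, rx, ry, rz, hand], ...]. A call has exactly 8 rows; each row shifts and turns the commanded pose from where the row before left it; what a row does not reach is not made up. A row lasts 1/12 s, in which the tool goes at most 41.7 mm and 7.16 degrees, less where a joint would pass 70% of its speed; a pose out of reach is approached as far as the arm can. A call is refused whole if a number of a shift passes 0.0417 or a number of a turn 7.16, either way. A call with a gripper value outside its range is refused whole. The fingers move at their own pace and stop on an object; "newtons" is the grip in N (left out, the last holds). Time passes only in rows, so rows that do not move let the fingers close, or fill a call up. It gives the time, the measured TCP pose, the force and the opening at its end, in the units of the state.
- readout.read_state(): the state, without advancing time (a new reading comes with each control period).
- get_image(name): name is "side" or "top"; returns the picture (480x640x3 uint8, red, green, blue); there is no depth.
- get_calibration(name): a dict with "intrinsics" (3x3 intrinsics, pixels), "world_to_cam" (4x4, takes a point from world to camera coordinates). Camera axes: x right, y down, z forward; pixel columns grow to the right and rows downward; lengths in m; the calibration is good to about 2 mm. A picture is of the moment at which its call begins. get_calibration takes no time and is no camera call.
- order.hand_in(): hands the job in, once; it reports no verdict.
The state is a dict: "clock": time; "joint_pos": joint angles; "qd": joint speeds; "tau": joint torques, N m; "position": TCP position; "eef_rot": TCP orientation; "force": force on the tool from outside, world axes, zero at the start; "wrist_torque": the same for the moment, N m; "opening": opening from 0.0 (shut) to 1.0 (fully open).
Only numpy, scipy, OpenCV 4.12 (cv2) and the standard library are available. Lean on these libraries where they do the work, as an engineer would, in place of code of your own. Each camera call takes 0.05 s, during which the arm holds its last target.

### The job

Put the two steel edge guards away on the little wooden stand. Lower the shorter guard gently over the stand's bar, ridge up, and let go; then nest the longer guard on top of it, V into V. Each must sit fully home on what is beneath it, legs lying flat, in line with it and centred along its length; leave the jar, the brush and the knife where they are.

Things in the scene. Friction and masses are not known exactly. Their poses are not given: they have to be found in the camera images.
- stand: light wooden stand, fixed: base 100 x 90 x 14 mm (x, y, z), a central post 16 x 20 mm and on it a short horizontal bar, 28 mm long, 24 x 24 mm square section set on edge: a 90-degree ridge on top, 97 mm above the bench. Origin: centre of the base's underside; y along the bar (ends at y = +-14 mm), z up. Half a turn about z gives the same shape
- bar_top (a point): middle of the bar's top ridge, 97 mm above the bench; axes as the stand
- short_guard: the shorter edge guard: steel angle, equal legs 40 mm wide, 4 mm thick, at 90 deg, 44 mm long, about 0.10 kg, flat ends. Starts on the bench ridge up, like a roof: 62 mm over the leg edges, 31 mm tall. Origin: centre of its underside (plane of the leg edges); z up to the ridge; y along the ridge, ends at y = +-22 mm. Half a turn about z gives the same shape. Can be gripped end to end.
- long_guard: the longer edge guard: steel angle, equal legs 40 mm wide, 4 mm thick, at 90 deg, 62 mm long, about 0.14 kg, flat ends. Starts on the bench ridge up, like a roof: 62 mm over the leg edges, 31 mm tall. Origin: centre of its underside (plane of the leg edges); z up to the ridge; y along the ridge, ends at y = +-31 mm. Half a turn about z gives the same shape. Can be gripped end to end.
- short_guard_v (a point): middle of the inside corner line of the short guard's V, 25.5 mm above its origin; it meets bar_top when home
- short_guard_ridge (a point): middle of the short guard's outer ridge, 31 mm above its origin (103 mm above the bench when it is home on the bar); axes as the guard
- long_guard_v (a point): middle of the inside corner line of the long guard's V, 25.5 mm above its origin; it meets short_guard_ridge when nested (the long guard's underside is then 77 mm above the bench)
- jar: bystander: closed glass jar with a red lid, 70 mm across, 120 mm tall, loose; origin at the centre of its underside
- brush: bystander: flat brush with a wooden handle, 180 mm long, lying flat along its x, loose
- knife: bystander: grey craft knife 180 mm long, 22 mm wide, 14 mm high, lying flat along its x, loose

How it is judged:
By the outcome, as a careful person would: the job done as asked, in the order asked, and still so for the second after the job is handed in, with the robot touching nothing.
It also fails if it takes over 59 s, if anything falls off the work surface, if the arm or the gripper's body presses on something with over 40 N, if the wrist force passes 120 N, or if a joint passes its speed limit or range.

## Working session

There is one attempt and no reset: what is moved stays moved. The work goes in short steps, Python scripts to look and compute and a tool call to move; the robot and the scene stay as the last step left them, time stands still between calls to the robot, and variables do not carry over. Pictures are saved under pics/ and viewed, and the job is handed in when it is done.

Besides the shell and the picture viewer there is one more tool, called as name(argument=value, ...), one argument or row to a line, values as JSON. jog_arm: Moves the arm, as the interface text tells. Its arguments: {"type":"object","properties":{"series":{"type":"array"},"newtons":{"type":"number"}},"required":["series"]}

```bash
mkdir -p pics; ls; python3 - <<'E'
from workcell import readout,get_image,get_calibration
import cv2,numpy as np
for n in("side","top"):
    cv2.imwrite(f"pics/{n}0.png",get_image(n)[:,:,::-1])
    c=get_calibration(n);print(n,np.round(c["intrinsics"],1).tolist(),np.round(c["world_to_cam"],4).tolist())
print(readout.read_state())
E
```

```text
pics
side [[468.8, 0.0, 322.5], [0.0, 468.8, 231.8], [0.0, 0.0, 1.0]] [[0.8202, -0.5718, 0.0186, -0.4447], [-0.41, -0.6101, -0.678, 0.2929], [0.3991, 0.5484, -0.7348, 0.593], [0.0, 0.0, 0.0, 1.0]]
top [[436.6, 0.0, 313.9], [0.0, 436.6, 236.0], [0.0, 0.0, 1.0]] [[0.0024, -0.9999, 0.0121, -0.0114], [-0.9994, -0.0028, -0.0334, 0.5335], [0.0334, -0.012, -0.9994, 0.8677], [0.0, 0.0, 0.0, 1.0]]
{'clock': 0.1, 'joint_pos': array([ 1.24022794,  0.62926733,  0.03847477,  1.51827045, -0.02700478,
        0.9962714 , -0.01998314]), 'qd': array([ 8.26359512e-04, -1.02046577e-03, -6.07731362e-05, -3.21474044e-03,
       -1.16218463e-03, -4.62172716e-04,  6.39785898e-04]), 'tau': array([ 4.00772667e-03, -5.64535439e+01,  1.23083241e+00, -1.93975031e+01,
        1.12964114e-02,  5.42211128e-03,  1.48676105e-05]), 'position': array([ 0.16999939, -0.62693053,  0.30307181]), 'eef_rot': array([-3.11244202e+00, -4.14446228e-01,  4.00424740e-04]), 'force': array([-0.15730404, -0.68191085, -1.2056699 ]), 'wrist_torque': array([ 0.01666929, -0.01583716, -0.0026732 ]), 'opening': 0.9997993924221972}
```

View pics/side0.png

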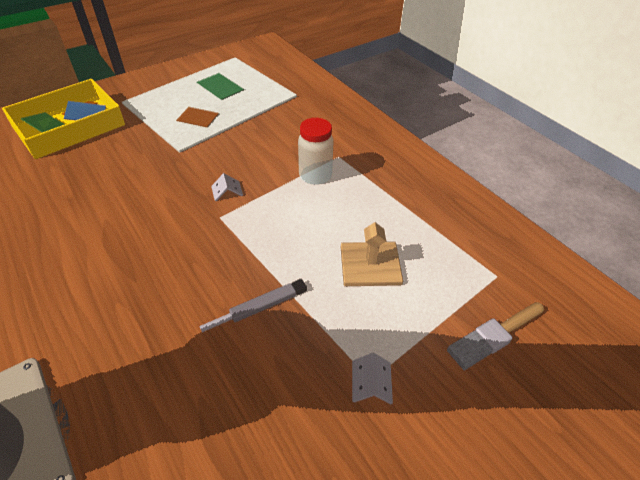

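View pics/top0.png

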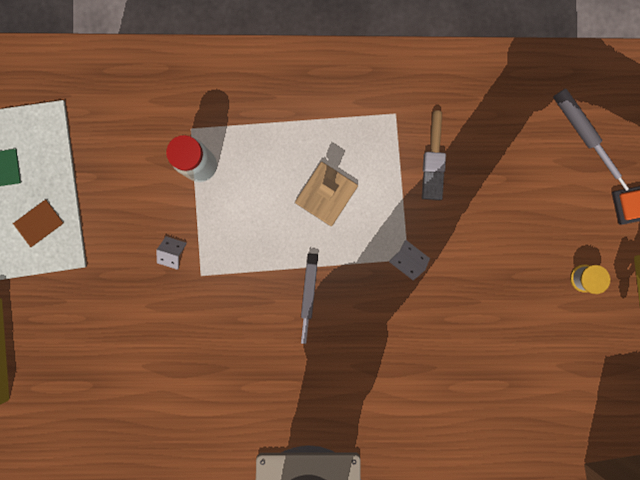

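The side view shows the short guard at (226,186), the stand at (371,262) and the long guard at (372,378). In the top view they are at (171,252), (327,192) and (409,260). I'll enlarge these areas.

```bash
python3 - <<'E'
import cv2,numpy as np
s=cv2.imread("pics/side0.png");t=cv2.imread("pics/top0.png")
def crop(im,x,y,r=32,k=6): 
    c=cv2.resize(im[y-r:y+r,x-r:x+r],None,fx=k,fy=k,interpolation=cv2.INTER_CUBIC)
    return cv2.convertScaleAbs(c,alpha=1.3,beta=10)
a=np.hstack([crop(t,171,252,22,6),crop(t,327,192,44,3),crop(t,409,260,33,4)]) if 0 else None
def fit(im,x,y,r): 
    c=cv2.resize(im[y-r:y+r,x-r:x+r],(264,264),interpolation=cv2.INTER_CUBIC);return cv2.convertScaleAbs(c,alpha=1.3,beta=10)
o=np.vstack([np.hstack([fit(t,171,252,22),fit(t,327,187,44),fit(t,409,260,22)]),np.hstack([fit(s,226,186,22),fit(s,371,255,44),fit(s,372,378,33)])])
cv2.imwrite("pics/crops0.png",o)
E
```

```text
(no output)
```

View pics/crops0.png

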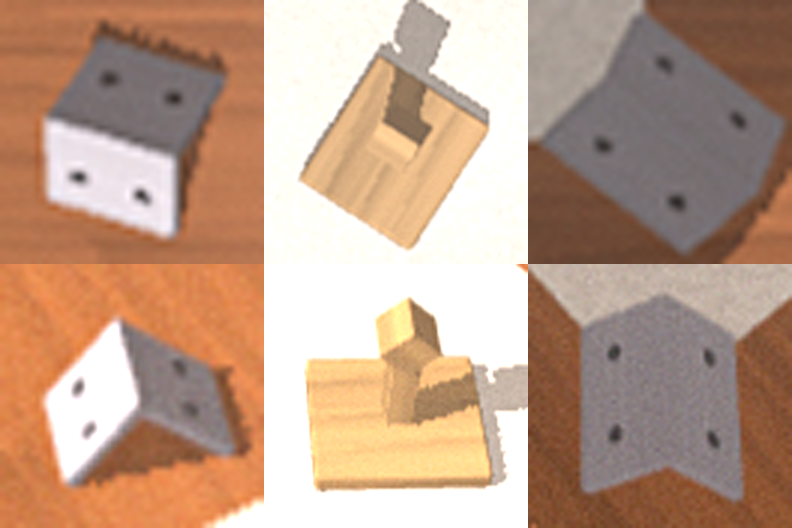

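```bash
python3 - <<'E'
import cv2,numpy as np
s=cv2.imread("pics/side0.png");t=cv2.imread("pics/top0.png")
def fit(im,x,y,r,n=396): 
    return cv2.resize(im[y-r:y+r,x-r:x+r],(n,n),interpolation=cv2.INTER_CUBIC)
cv2.imwrite("pics/bar0.png",np.hstack([fit(t,329,183,18),fit(s,374,237,18)]))
E
```

```text
(no output)
```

View pics/bar0.png

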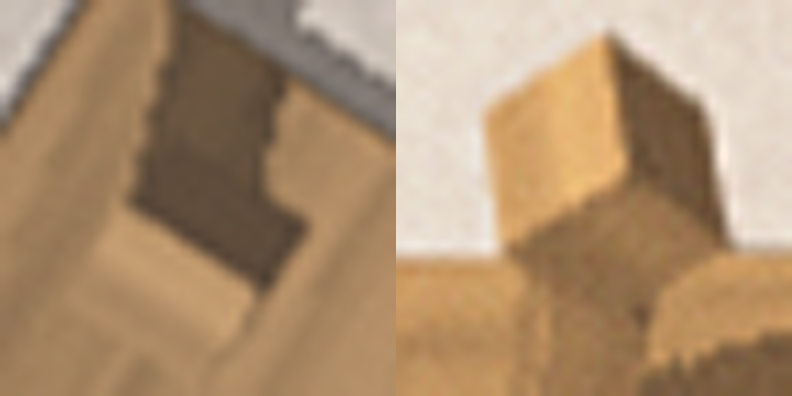

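```bash
cat > h.py <<'E'
import numpy as np,cv2
from workcell import get_calibration
C={n:get_calibration(n) for n in("side","top")}
def P(n): return np.array(C[n]["intrinsics"])@np.array(C[n]["world_to_cam"])[:3]
def tri(t,s):
    X=cv2.triangulatePoints(P("top"),P("side"),np.array(t,float).T,np.array(s,float).T);return (X[:3]/X[3]).T
def ray(n,p,z):
    M=P(n);H=np.c_[M[:,0],M[:,1],M[:,2]*z+M[:,3]]
    q=np.linalg.inv(H)@np.c_[np.array(p,float),np.ones(len(p))].T;return (q[:2]/q[2]).T
def px(pts,cx,cy,r,k): return (np.array(pts,float)+.5)/k-.5+[cx-r,cy-r]
E
python3 - <<'E'
from h import *
np.set_printoptions(precision=4,suppress=True)
def rep(name,t,s,z):
    print(name);X=tri(t,s);print(X);
    for i in range(len(t)): print(' ',z[i],ray("top",t[i:i+1],z[i])[0],ray("side",s[i:i+1],z[i])[0])
    return X
# order ridge far, near, whiteleg far, near, dark far, near
t=px([(45,118),(178,155),(45,200),(178,238),(100,38),(225,72)],171,252,22,6)
s=px([(118,56),(138,143),(45,135),(70,222),(220,105),(243,190)],226,186,22,6)
rep("short",t,s,[.031]*2+[0]*4)
t=px(np.array([(380,52),(490,122),(410,248),(300,178)])-[264,0],327,187,44,3)
print("base",ray("top",t,.014),ray("top",t,.014).mean(0))
t=px([(130,203),(263,288)],329,183,18,11);s=px([(212,33),(234,162)],374,237,18,11)
rep("bar",t,s,[.097]*2)
# long: top corners: crop minus 528 -> (640,12),(785,122),(690,252),(543,142); ridge ends (585?,..)
tt=px(np.array([(640,12),(785,122),(690,252),(543,142)])-[528,0],409,260,22,6)
ss=px(np.array([(582,330),(735,333),(742,500),(583,492),(662,293),(670,465)])-[528,264],372,378,33,4)
X=ray("top",tt,0.0);print("long top z0",X,X.mean(0))
X=ray("side",ss[:4],0.0);print("long side z0",X,X.mean(0)); X=ray("side",ss[4:],.031);print(X,X.mean(0))
E
```

```text
short
[[0.5066 0.297  0.0316]
 [0.4935 0.2546 0.031 ]
 [0.4794 0.3064 0.003 ]
 [0.4669 0.2613 0.0047]
 [0.5349 0.2882 0.0028]
 [0.5226 0.2473 0.0011]]
  0.031 [0.5061 0.2974] [0.5072 0.2974]
  0.031 [0.4942 0.2543] [0.493 0.255]
  0 [0.4786 0.3078] [0.4811 0.3093]
  0 [0.466  0.2631] [0.4691 0.2658]
  0 [0.5331 0.2901] [0.5376 0.2902]
  0 [0.5218 0.2481] [0.5237 0.248 ]
base [[ 0.6861 -0.0246]
 [ 0.6393 -0.0982]
 [ 0.5548 -0.0448]
 [ 0.6013  0.0286]] [ 0.6204 -0.0347]
bar
[[ 0.6263 -0.0239  0.0992]
 [ 0.6124 -0.0459  0.0995]]
  0.097 [ 0.6268 -0.0241] [ 0.6277 -0.0224]
  0.097 [ 0.6128 -0.0461] [ 0.614  -0.0442]
long top z0 [[ 0.527  -0.1959]
 [ 0.4899 -0.245 ]
 [ 0.446  -0.2125]
 [ 0.483  -0.1628]] [ 0.4865 -0.204 ]
long side z0 [[ 0.4838 -0.1607]
 [ 0.5302 -0.1938]
 [ 0.4909 -0.2436]
 [ 0.4468 -0.2098]] [ 0.4879 -0.202 ]
[[ 0.505  -0.177 ]
 [ 0.467  -0.2283]] [ 0.486  -0.2027]
```

Triangulated poses:

| Part | Centre (x, y) | Axis |
|---|---|---|
| Short guard | (0.500, 0.276) | 73.5° |
| Stand bar | (0.620, -0.035) | 57.6° |
| Long guard | (0.4865, -0.203) | 53.3° |

The jaw axis is at 105.2° now. I'll turn +148.3° on the way to the short guard, which keeps the last joint mid-range.

jog_arm(
  series=[
    [0.0233, 0.0272, 0, 0, 0, 6, 0],
    [0.0233, 0.0272, 0, 0, 0, 6, 0],
    [0.0233, 0.0272, 0, 0, 0, 6, 0],
    [0.0233, 0.0272, 0, 0, 0, 6, 0],
    [0.0233, 0.0272, 0, 0, 0, 6, 0],
    [0.0233, 0.0272, 0, 0, 0, 6, 0],
    [0.0233, 0.0272, 0, 0, 0, 6, 0],
    [0.0233, 0.0272, 0, 0, 0, 6, 0],
  ],
  newtons=40,
)

```text
clock: 0.77
position: [0.3572, -0.4081, 0.3037]
eef_rot: [-2.672, -1.652, 0.0]
force: [0.3, 0.1, 0.1]
opening: 1.001
```

jog_arm(
  series=[
    [0.0233, 0.0272, 0, 0, 0, 6, 0],
    [0.0233, 0.0272, 0, 0, 0, 6, 0],
    [0.0233, 0.0272, 0, 0, 0, 6, 0],
    [0.0233, 0.0272, 0, 0, 0, 6, 0],
    [0.0031, 0.036, 0, 0, 0, 4.8, 0],
    [0.0031, 0.036, 0, 0, 0, 4.8, 0],
    [0.0031, 0.036, 0, 0, 0, 4.8, 0],
    [0.0031, 0.036, 0, 0, 0, 4.8, 0],
  ],
)

```text
clock: 1.43
position: [0.4618, -0.1552, 0.3036]
eef_rot: [-1.877, -2.518, 0.0]
force: [1.4, 0.1, -0.4]
opening: 0.997
```

jog_arm(
  series=[
    [0.0031, 0.036, 0, 0, 0, 4.8, 0],
    [0.0031, 0.036, 0, 0, 0, 4.8, 0],
    [0.0031, 0.036, 0, 0, 0, 4.8, 0],
    [0.0031, 0.036, 0, 0, 0, 4.8, 0],
    [0.0031, 0.036, 0, 0, 0, 4.8, 0],
    [0.0031, 0.036, 0, 0, 0, 4.8, 0],
    [0.0031, 0.036, 0, 0, 0, 4.8, 0],
    [0.0031, 0.036, 0, 0, 0, 4.8, 0],
  ],
)

```text
clock: 2.1
position: [0.4866, 0.1326, 0.3037]
eef_rot: [-0.945, -2.996, 0.001]
force: [0.8, -0.9, -0.3]
opening: 1.0
```

jog_arm(
  series=[
    [0.0034, 0.0358, -0.01, 0, 0, 4.7, 0],
    [0.0034, 0.0358, -0.01, 0, 0, 4.7, 0],
    [0.0034, 0.0358, -0.01, 0, 0, 4.7, 0],
    [0.0034, 0.0358, -0.01, 0, 0, 4.6, 0],
    [0, 0, -0.03, 0, 0, 0, 0],
    [0, 0, -0.03, 0, 0, 0, 0],
    [0, 0, -0.02, 0, 0, 0, 0],
    [0, 0, -0.01, 0, 0, 0, 0],
  ],
)

```text
clock: 2.77
position: [0.4992, 0.2732, 0.1707]
eef_rot: [-0.45, -3.105, 0.006]
force: [0.1, -0.5, 0.6]
opening: 0.999
```

```bash
cat > look.py <<'E'
import sys,cv2,numpy as np
from workcell import readout,get_image
n=sys.argv[1]; sx,sy,tx,ty,r=map(int,sys.argv[2:7])
def fit(im,x,y): 
    im=cv2.copyMakeBorder(im,r,r,r,r,cv2.BORDER_CONSTANT);return cv2.resize(im[y:y+2*r,x:x+2*r],(396,396),interpolation=cv2.INTER_CUBIC)
s=get_image("side")[:,:,::-1];t=get_image("top")[:,:,::-1]
cv2.imwrite(f"pics/{n}_s.png",s);cv2.imwrite(f"pics/{n}_t.png",t)
cv2.imwrite(f"pics/{n}.png",np.hstack([fit(t,tx,ty),fit(s,sx,sy)]))
S=readout.read_state();R=cv2.Rodrigues(S["eef_rot"])[0]
print(S["position"].round(4),"jaw",np.degrees(np.arctan2(R[1,1],R[0,1])).round(2),"z",R[:,2].round(4),S["force"].round(2),S["opening"],S["clock"],S["joint_pos"].round(2))
E
python3 look.py a1 226 180 171 240 60
```

```text
[0.4997 0.2735 0.1722] jaw 73.48 z [-0.0034 -0.002  -1.    ] [-0.25 -0.03  0.03] 1.003043414729953 2.8667 [-0.19  0.76 -0.58  1.85  0.61  0.73  0.17]
```

View pics/a1.png

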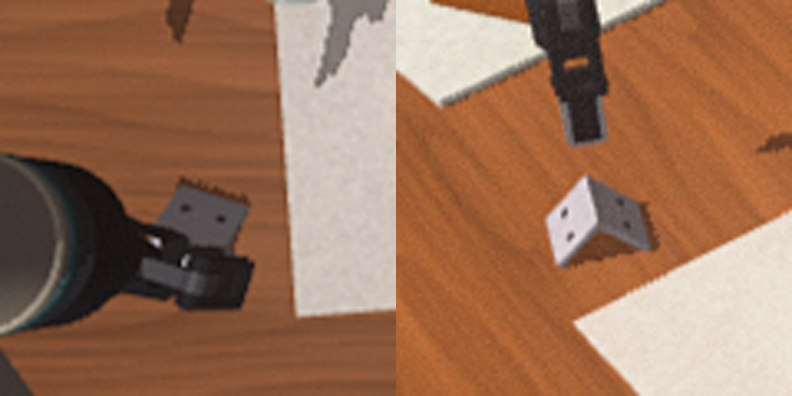

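jog_arm(
  series=[
    [0, 0.001, -0.025, 0, 0, 0, 0],
    [0, 0, -0.025, 0, 0, 0, 0],
    [0, 0, -0.02, 0, 0, 0, 0],
    [0, 0, -0.013, 0, 0, 0, 0],
    [0, 0, -0.01, 0, 0, 0, 0],
    [0, 0, -0.004, 0, 0, 0, 0],
    [0, 0, 0, 0, 0, 0, 0],
    [0, 0, 0, 0, 0, 0, 0],
  ],
)

```text
clock: 3.53
position: [0.501, 0.2757, 0.0778]
eef_rot: [0.452, 3.108, 0.002]
force: [0.4, 0.6, -0.2]
opening: 1.0
```

```bash
python3 look.py a2 226 180 171 240 50
```

```text
[0.5011 0.2757 0.078 ] jaw 73.46 z [ 0.0015  0.0011 -1.    ] [ 0.25 -0.17 -0.08] 1.0018390817263332 3.6333 [-0.26  0.89 -0.46  1.88  0.73  0.55  0.06]
```

View pics/a2.png

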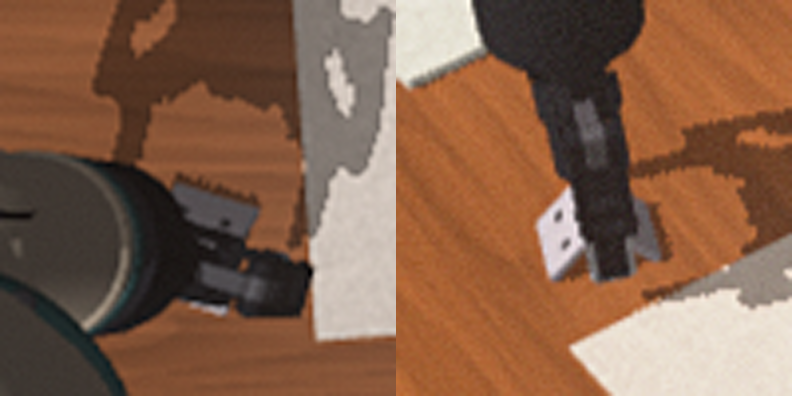

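The fingers straddle the guard and are centred on its ridge. I'll close.

jog_arm(
  series=[
    [0, 0, 0, 0, 0, 0, 0.3],
    [0, 0, 0, 0, 0, 0, 0.4],
    [0, 0, 0, 0, 0, 0, 0.5],
    [0, 0, 0, 0, 0, 0, 0.6],
    [0, 0, 0, 0, 0, 0, 0.8],
    [0, 0, 0, 0, 0, 0, 1],
    [0, 0, 0, 0, 0, 0, 1],
    [0, 0, 0, 0, 0, 0, 1],
  ],
  newtons=40,
)

```text
clock: 4.3
position: [0.5007, 0.2753, 0.0773]
eef_rot: [0.452, 3.108, 0.0]
force: [0.1, -2.0, 5.6]
opening: 0.503
```

```bash
python3 look.py a3 226 180 171 240 50
```

```text
[0.5007 0.2753 0.0773] jaw 73.47 z [ 5.e-04  1.e-04 -1.e+00] [-0.23  0.24  5.24] 0.5043411991160287 4.4 [-0.26  0.89 -0.46  1.88  0.73  0.55  0.06]
```

View pics/a3.png

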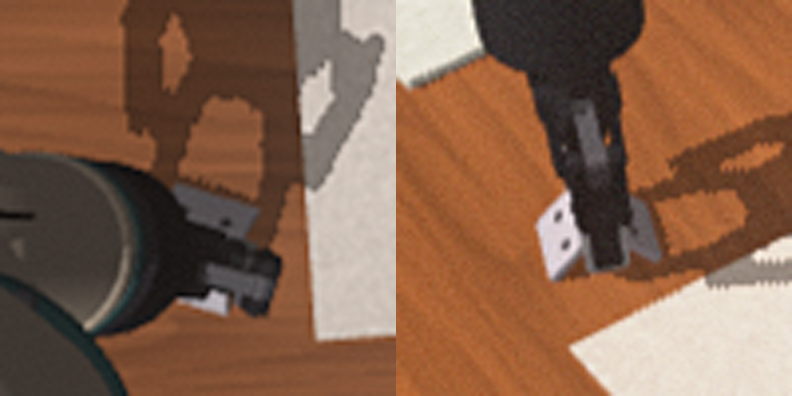

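Gripped: opening 0.503, about 44 mm. I'll lift, carry and turn by -15.9°.

jog_arm(
  series=[
    [0, 0, 0.01, 0, 0, 0, 1],
    [0, 0, 0.025, 0, 0, 0, 1],
    [0, 0, 0.04, 0, 0, 0, 1],
    [0, 0, 0.04, 0, 0, 0, 1],
    [0, 0, 0.035, 0, 0, 0, 1],
    [0.006, -0.016, 0.01, 0, 0, -0.8, 1],
    [0.0119, -0.031, 0, 0, 0, -1.6, 1],
    [0.0119, -0.031, 0, 0, 0, -1.6, 1],
  ],
)

```text
clock: 5.07
position: [0.5304, 0.1979, 0.2388]
eef_rot: [0.556, 3.09, 0.003]
force: [1.1, 0.0, -2.2]
opening: 0.501
```

jog_arm(
  series=[
    [0.0119, -0.031, 0, 0, 0, -1.6, 1],
    [0.0119, -0.031, 0, 0, 0, -1.6, 1],
    [0.0119, -0.031, 0, 0, 0, -1.6, 1],
    [0.0119, -0.031, 0, 0, 0, -1.6, 1],
    [0.0119, -0.031, 0, 0, 0, -1.6, 1],
    [0.0119, -0.031, 0, 0, 0, -1.6, 1],
    [0.0119, -0.031, 0, 0, 0, -1.6, 1],
    [0.006, -0.016, 0, 0, 0, -0.8, 1],
  ],
)

```text
clock: 5.73
position: [0.6204, -0.0413, 0.2367]
eef_rot: [0.889, 3.012, -0.004]
force: [0.6, -0.3, -0.8]
opening: 0.504
```

jog_arm(
  series=[
    [0.0, 0, -0.015, 0, 0, 0.1, 1],
    [0, 0, -0.015, 0, 0, 0, 1],
    [0, 0, -0.012, 0, 0, 0, 1],
    [0, 0, 0, 0, 0, 0, 1],
    [0, 0, 0, 0, 0, 0, 1],
    [0, 0, 0, 0, 0, 0, 1],
    [0, 0, 0, 0, 0, 0, 1],
    [0, 0, 0, 0, 0, 0, 1],
  ],
)

```text
clock: 6.4
position: [0.6201, -0.0354, 0.1958]
eef_rot: [0.876, 3.016, 0.001]
force: [-0.6, 0.0, -1.0]
opening: 0.503
```

```bash
python3 look.py b1 371 235 329 180 44
```

```text
[ 0.6199 -0.0356  0.1956] jaw 57.58 z [ 1.e-03 -1.e-04 -1.e+00] [-0.09 -0.64 -1.55] 0.5032671862493651 6.5 [ 0.35  0.78 -0.57  1.69  0.53  0.83  0.55]
```

View pics/b1.png

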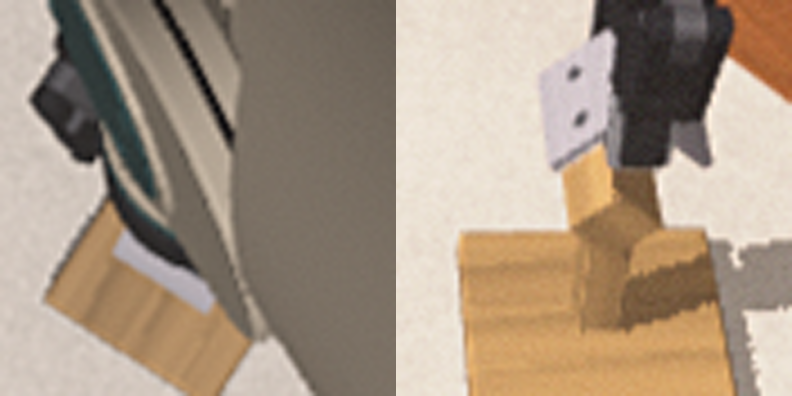

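```bash
cat >> h.py <<'E'
def exp(c,ang,L,z0):
    a=np.radians(ang);u=np.array([np.cos(a),np.sin(a),0]);v=np.array([-u[1],u[0],0])  # v: left side
    o=np.array([c[0],c[1],z0]);K=np.array([0,0,1])
    return {(n,e):o+e*L/2*u+w*v+h*K for n,w,h in(("ridge",0,.0311),("vL",.0283,.0028),("vR",-.0283,.0028)) for e in(1,-1)}
def proj(n,X): q=P(n)@np.r_[X,1];return q[:2]/q[2]
E
python3 - <<'E'
from h import *
for k,X in exp((.6199,-.0356),57.6,.044,.1183).items():
    s=(proj("side",X)-[371-44,235-44]+.5)*4.5-.5; t=(proj("top",X)-[329-44,180-44]+.5)*4.5-.5
    print(k,"side crop",(s+[396,0]).round(),"top",t.round())
E
```

```text
('ridge', 1) side crop [627.  20.] top [155. 179.]
('ridge', -1) side crop [644. 111.] top [254. 241.]
('vL', 1) side crop [539.  80.] top [115. 252.]
('vL', -1) side crop [552. 171.] top [210. 312.]
('vR', 1) side crop [698.  77.] top [193. 131.]
('vR', -1) side crop [717. 168.] top [287. 191.]
```

```bash
python3 - <<'E'
from h import *
s=cv2.imread("pics/b1_s.png");t=cv2.imread("pics/b1_t.png")
def fit(im,x0,y0,w,E,n):
    k=792//(2*w)
    o=cv2.resize(im[y0:y0+w+10,x0:x0+w],None,fx=k,fy=k,interpolation=cv2.INTER_CUBIC)
    for X in E.values():
        q=(proj(n,X)-[x0,y0]+.5)*k-.5; cv2.circle(o,tuple(int(v) for v in q.round()),2,(0,0,255),-1)
    return o
E=exp((.6199,-.0356),57.6,.044,.1183)
cv2.imwrite("pics/b1z.png",np.hstack([fit(t,305,158,44,E,"top"),fit(s,355,190,44,E,"side")]))
E
```

```text
(no output)
```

View pics/b1z.png

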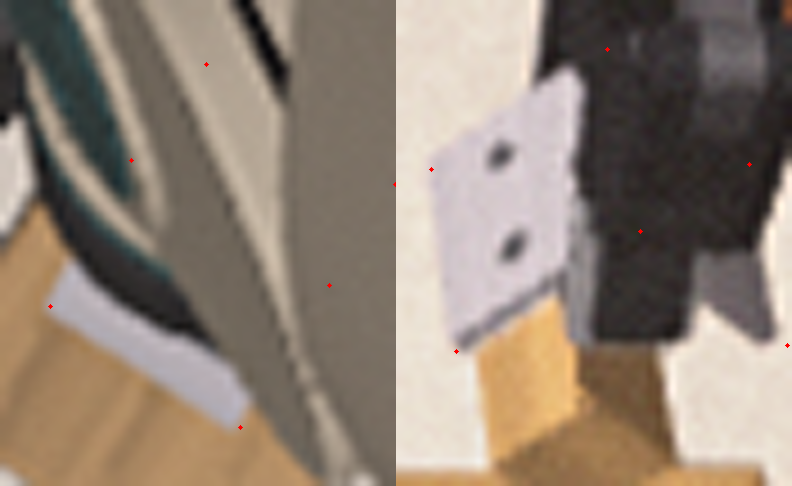

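The grip is straight, and the guard's corners match the predicted pixels within about 1–2 px. I'll lower it.

jog_arm(
  series=[
    [0, 0.0004, -0.012, 0, 0, 0, 1],
    [0, 0, -0.012, 0, 0, 0, 1],
    [0, 0, -0.008, 0, 0, 0, 1],
    [0, 0, -0.005, 0, 0, 0, 1],
    [0, 0, -0.003, 0, 0, 0, 1],
    [0, 0, -0.002, 0, 0, 0, 1],
    [0, 0, -0.001, 0, 0, 0, 1],
    [0, 0, 0, 0, 0, 0, 1],
  ],
)

```text
clock: 7.17
position: [0.6197, -0.0353, 0.1519]
eef_rot: [0.877, 3.017, 0.0]
force: [-0.3, 0.5, -0.5]
opening: 0.504
```

jog_arm(
  series=[
    [0, 0, -0.001, 0, 0, 0, 1],
    [0, 0, -0.001, 0, 0, 0, 1],
    [0, 0, -0.0005, 0, 0, 0, 1],
    [0, 0, 0, 0, 0, 0, 1],
    [0, 0, 0, 0, 0, 0, 1],
    [0, 0, 0, 0, 0, 0, 1],
    [0, 0, 0, 0, 0, 0, 1],
    [0, 0, 0, 0, 0, 0, 1],
  ],
)

```text
clock: 7.83
position: [0.6198, -0.0354, 0.1495]
eef_rot: [0.877, 3.016, 0.0]
force: [0.1, -0.3, -0.4]
opening: 0.506
```

```bash
python3 look.py b2 374 235 329 180 33
```

```text
[ 0.6198 -0.0354  0.1495] jaw 57.57 z [ 3.e-04 -1.e-04 -1.e+00] [-0.33  0.22 -0.29] 0.5010528351245049 7.9333 [ 0.33  0.83 -0.53  1.72  0.58  0.75  0.51]
```

View pics/b2.png

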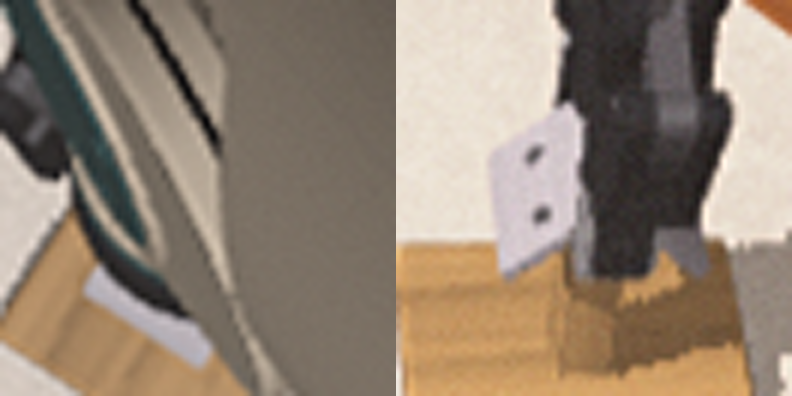

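jog_arm(
  series=[
    [0, 0, -0.0004, 0, 0, 0, 1],
    [0, 0, 0, 0, 0, 0, 1],
    [0, 0, -0.0004, 0, 0, 0, 1],
    [0, 0, 0, 0, 0, 0, 1],
    [0, 0, -0.0003, 0, 0, 0, 1],
    [0, 0, 0, 0, 0, 0, 1],
    [0, 0, 0, 0, 0, 0, 1],
    [0, 0, 0, 0, 0, 0, 1],
  ],
)

```text
clock: 8.6
position: [0.6201, -0.0355, 0.1491]
eef_rot: [0.877, 3.015, -0.0]
force: [-0.6, -2.1, 6.0]
opening: 0.504
```

Contact, with 6 N upward. I'll ease the grip open.

jog_arm(
  series=[
    [0, 0, 0, 0, 0, 0, 0.48],
    [0, 0, 0, 0, 0, 0, 0.46],
    [0, 0, 0, 0, 0, 0, 0.43],
    [0, 0, 0, 0, 0, 0, 0.4],
    [0, 0, 0, 0, 0, 0, 0.35],
    [0, 0, 0, 0, 0, 0, 0.3],
    [0, 0, 0, 0, 0, 0, 0.2],
    [0, 0, 0, 0, 0, 0, 0.1],
  ],
  newtons=20,
)

```text
clock: 9.27
position: [0.6196, -0.0353, 0.1483]
eef_rot: [-0.877, -3.016, -0.0]
force: [0.1, -0.8, 0.1]
opening: 0.901
```

```bash
python3 look.py b3 374 235 329 180 33
```

```text
[ 0.6196 -0.0353  0.1483] jaw 57.57 z [-1.e-04  0.e+00 -1.e+00] [-0.07  0.94 -0.48] 0.9007284437774281 9.3667 [ 0.33  0.84 -0.53  1.72  0.58  0.75  0.51]
```

View pics/b3.png

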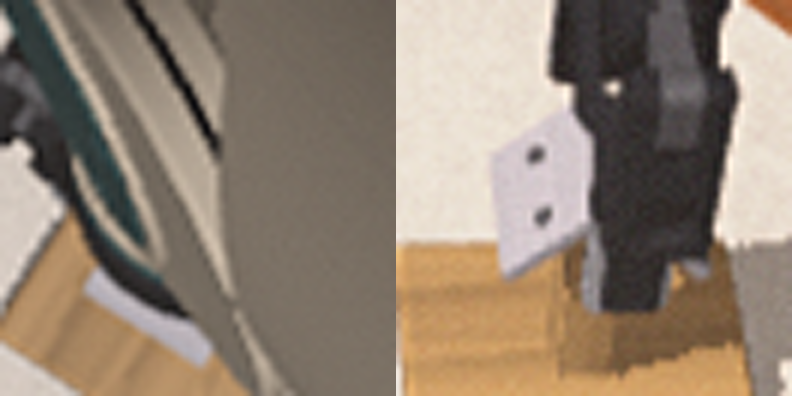

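jog_arm(
  series=[
    [0, 0, 0.006, 0, 0, 0, 0.1],
    [0, 0, 0.012, 0, 0, 0, 0],
    [0, 0, 0.025, 0, 0, 0, 0],
    [0, 0, 0.035, 0, 0, 0, 0],
    [0, 0, 0.032, 0, 0, 0, 0],
    [-0.02, -0.026, 0, 0, 0, -0.7, 0],
    [-0.0265, -0.032, 0, 0, 0, -0.9, 0],
    [-0.0265, -0.033, 0, 0, 0, -0.9, 0],
  ],
)

```text
clock: 10.03
position: [0.5469, -0.1257, 0.2603]
eef_rot: [0.939, 2.995, 0.001]
force: [-0.1, -1.6, -0.3]
opening: 0.999
```

jog_arm(
  series=[
    [-0.025, -0.032, 0, 0, 0, -0.9, 0],
    [-0.025, -0.031, 0, 0, 0, -0.9, 0],
    [-0.01, -0.014, -0.02, 0, 0, 0, 0],
    [0, 0, -0.03, 0, 0, 0, 0],
    [0, 0, -0.03, 0, 0, 0, 0],
    [0, 0, 0, 0, 0, 0, 0],
    [0, 0, 0, 0, 0, 0, 0],
    [0, 0, 0, 0, 0, 0, 0],
  ],
)

```text
clock: 10.7
position: [0.4883, -0.2024, 0.18]
eef_rot: [0.988, 2.98, 0.001]
force: [0.7, 0.9, 0.2]
opening: 1.004
```

```bash
python3 look.py c1 374 240 329 185 33; python3 - <<'E'
import cv2,numpy as np
s=cv2.imread("pics/c1_s.png");t=cv2.imread("pics/c1_t.png")
f=lambda im,x,y,r:cv2.resize(im[y-r:y+r,x-r:x+r],(396,396),interpolation=cv2.INTER_CUBIC)
cv2.imwrite("pics/c1b.png",np.hstack([f(t,390,240,60),f(s,372,370,60)]))
E
```

```text
[ 0.4885 -0.2027  0.1803] jaw 53.31 z [ 0.0034 -0.0011 -1.    ] [ 0.56 -0.64 -0.21] 1.0012398220872623 10.8 [ 0.69  0.69 -0.54  1.96  0.57  0.64  0.72]
```

View pics/c1.png

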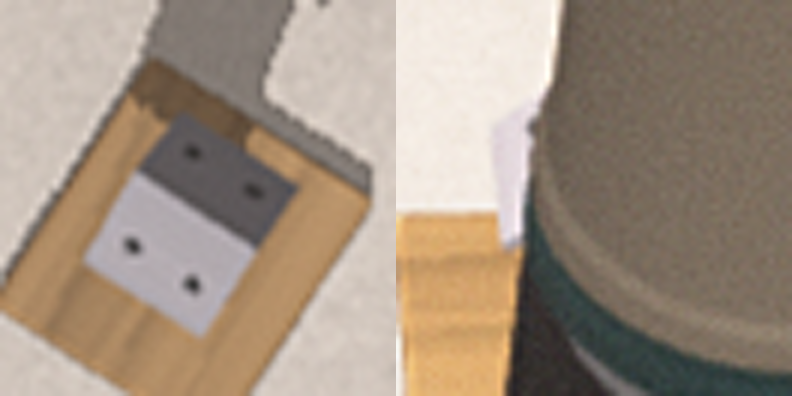

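View pics/c1b.png

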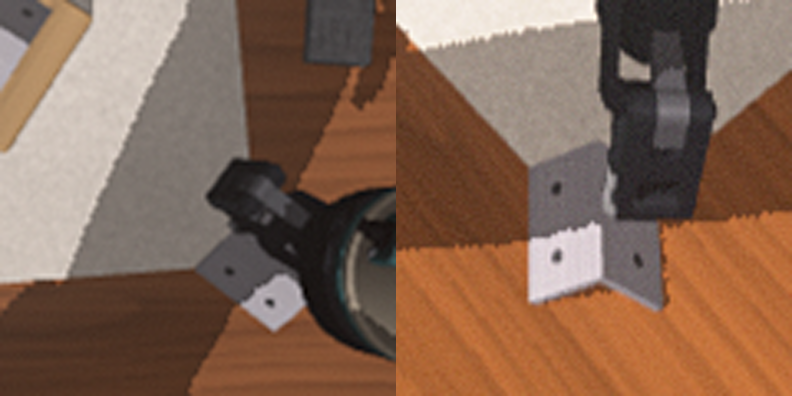

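```bash
python3 - <<'E'
from h import *
t=px([(137,172),(258,246),(85,262),(205,337),(177,110),(298,185)],329,185,33,6)
r=ray("top",t[:2],.1026);l=ray("top",t[2:],.0743)
for q in(r,l[:2],l[2:]): d=q[0]-q[1];print(q.mean(0).round(4),np.linalg.norm(d).round(4),np.degrees(np.arctan2(d[1],d[0])).round(2))
print("legs",l.mean(0), "width",np.linalg.norm(l[:2].mean(0)-l[2:].mean(0)))
# long guard, side view sunlit near end refined
E
```

```text
[ 0.6198 -0.035 ] 0.0426 58.65
[ 0.5957 -0.02  ] 0.044 58.1
[ 0.6433 -0.0487] 0.0443 58.29
legs [ 0.619473   -0.03436577] width 0.05556667001831244
```

The short guard measures centred on the bar: (0.6198, -0.035), against (0.620, -0.035) for the bar. I'll descend on the long guard.

jog_arm(
  series=[
    [-0.001, 0, -0.025, 0, 0, 0, 0],
    [0, 0, -0.025, 0, 0, 0, 0],
    [0, 0, -0.025, 0, 0, 0, 0],
    [0, 0, -0.015, 0, 0, 0, 0],
    [0, 0, -0.009, 0, 0, 0, 0],
    [0, 0, -0.003, 0, 0, 0, 0],
    [0, 0, 0, 0, 0, 0, 0],
    [0, 0, 0, 0, 0, 0, 0],
  ],
)

```text
clock: 11.47
position: [0.4869, -0.2029, 0.0774]
eef_rot: [0.989, 2.98, 0.0]
force: [0.9, 0.0, -0.3]
opening: 1.002
```

```bash
python3 look.py c2 372 370 395 250 44
```

```text
[ 0.4868 -0.2031  0.0775] jaw 53.26 z [ 2.1e-03 -7.0e-04 -1.0e+00] [-0.04 -0.27 -0.11] 1.0020066786372257 11.5667 [ 0.59  0.85 -0.37  2.    0.72  0.42  0.59]
```

View pics/c2.png

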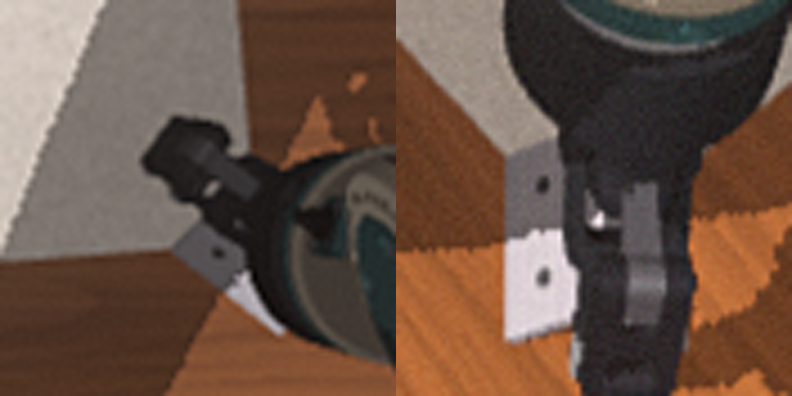

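jog_arm(
  series=[
    [0, 0, 0, 0, 0, 0, 0.1],
    [0, 0, 0, 0, 0, 0, 0.2],
    [0, 0, 0, 0, 0, 0, 0.3],
    [0, 0, 0, 0, 0, 0, 0.5],
    [0, 0, 0, 0, 0, 0, 0.8],
    [0, 0, 0, 0, 0, 0, 1],
    [0, 0, 0, 0, 0, 0, 1],
    [0, 0, 0, 0, 0, 0, 1],
  ],
  newtons=40,
)

```text
clock: 12.23
position: [0.4864, -0.2028, 0.0771]
eef_rot: [0.989, 2.981, -0.0]
force: [-0.9, -0.1, 5.9]
opening: 0.715
```

```bash
python3 look.py c3 372 370 395 250 44
```

```text
[ 0.4864 -0.2029  0.0771] jaw 53.29 z [ 9.e-04 -5.e-04 -1.e+00] [-1.05  0.49  5.96] 0.7109315404855642 12.3333 [ 0.59  0.85 -0.37  2.    0.72  0.42  0.58]
```

View pics/c3.png

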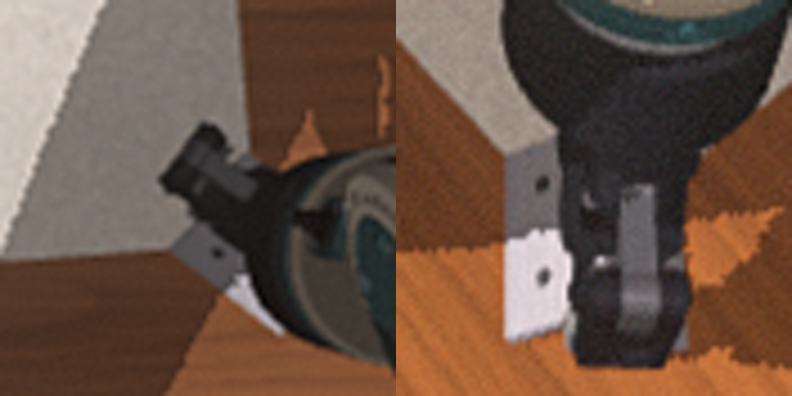

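jog_arm(
  series=[
    [0, 0, 0.01, 0, 0, 0, 1],
    [0, 0, 0.025, 0, 0, 0, 1],
    [0, 0, 0.04, 0, 0, 0, 1],
    [0, 0, 0.04, 0, 0, 0, 1],
    [0, 0, 0.035, 0, 0, 0, 1],
    [0.008, 0.01, 0.01, 0, 0, 0.5, 1],
    [0.018, 0.023, 0, 0, 0, 0.5, 1],
    [0.02, 0.025, 0, 0, 0, 0.5, 1],
  ],
)

```text
clock: 13.0
position: [0.5317, -0.1464, 0.2381]
eef_rot: [0.956, 2.991, -0.003]
force: [1.1, -0.4, -1.5]
opening: 0.712
```

jog_arm(
  series=[
    [0.02, 0.025, 0, 0, 0, 0.7, 1],
    [0.02, 0.025, 0, 0, 0, 0.7, 1],
    [0.02, 0.025, 0, 0, 0, 0.7, 1],
    [0.018, 0.023, 0, 0, 0, 0.5, 1],
    [0.0094, 0.0119, 0, 0, 0, 0.4, 1],
    [0, 0, -0.015, 0, 0, 0, 1],
    [0, 0, -0.015, 0, 0, 0, 1],
    [0, 0, -0.005, 0, 0, 0, 1],
  ],
)

```text
clock: 13.67
position: [0.6178, -0.0357, 0.1995]
eef_rot: [-0.871, -3.015, 0.003]
force: [-1.4, -0.2, -1.2]
opening: 0.712
```

jog_arm(
  series=[
    [0, 0, 0, 0, 0, 0, 1],
    [0, 0, 0, 0, 0, 0, 1],
    [0, 0, 0, 0, 0, 0, 1],
    [0, 0, 0, 0, 0, 0, 1],
    [0, 0, 0, 0, 0, 0, 1],
    [0, 0, 0, 0, 0, 0, 1],
    [0, 0, 0, 0, 0, 0, 1],
    [0, 0, 0, 0, 0, 0, 1],
  ],
)

```text
clock: 14.33
position: [0.6195, -0.035, 0.2015]
eef_rot: [0.872, 3.018, 0.0]
force: [0.2, -0.2, -1.7]
opening: 0.715
```

```bash
python3 look.py d1 371 225 329 180 44; python3 - <<'E'
from h import *
from workcell import readout
S=readout.read_state();p=S["position"]
s=cv2.imread("pics/d1_s.png");t=cv2.imread("pics/d1_t.png")
def fit(im,x0,y0,w,E,n):
    k=792//(2*w)
    o=cv2.resize(im[y0:y0+w+10,x0:x0+w],None,fx=k,fy=k,interpolation=cv2.INTER_CUBIC)
    for X in E.values():
        q=(proj(n,X)-[x0,y0]+.5)*k-.5; cv2.circle(o,tuple(int(v) for v in q.round()),2,(0,0,255),-1)
    return o
E=exp(p[:2],57.8,.062,p[2]-.0771)
cv2.imwrite("pics/d1z.png",np.hstack([fit(t,300,150,56,E,"top"),fit(s,350,180,56,E,"side")]))
E
```

```text
[ 0.6194 -0.0349  0.2014] jaw 57.77 z [ 0. -0. -1.] [-0.31 -0.81 -0.85] 0.7135346845034325 14.4333 [ 0.36  0.77 -0.58  1.69  0.53  0.85  0.55]
```

View pics/d1z.png

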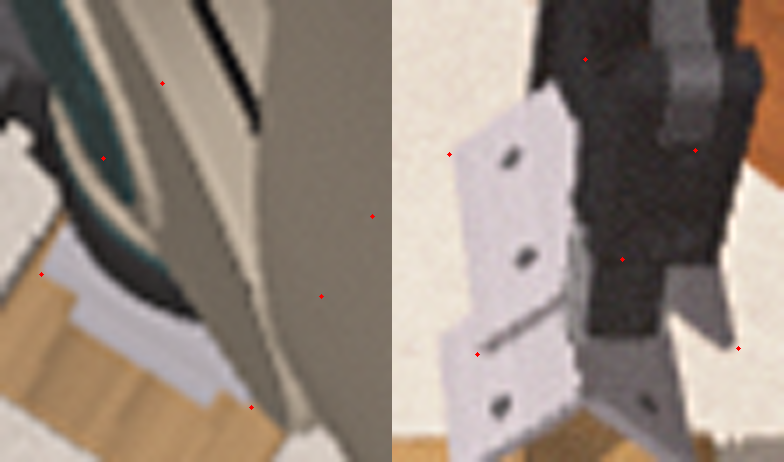

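The long guard is level in the hand and in line, with corners within 1 px of prediction. I'll lower it.

jog_arm(
  series=[
    [0.0003, 0, -0.012, 0, 0, 0, 1],
    [0, 0, -0.012, 0, 0, 0, 1],
    [0, 0, -0.008, 0, 0, 0, 1],
    [0, 0, -0.005, 0, 0, 0, 1],
    [0, 0, -0.003, 0, 0, 0, 1],
    [0, 0, -0.002, 0, 0, 0, 1],
    [0, 0, -0.001, 0, 0, 0, 1],
    [0, 0, 0, 0, 0, 0, 1],
  ],
)

```text
clock: 15.1
position: [0.6199, -0.0349, 0.1583]
eef_rot: [0.872, 3.018, 0.0]
force: [-0.8, -0.0, -1.2]
opening: 0.711
```

jog_arm(
  series=[
    [0, 0, -0.001, 0, 0, 0, 1],
    [0, 0, -0.001, 0, 0, 0, 1],
    [0, 0, -0.0005, 0, 0, 0, 1],
    [0, 0, 0, 0, 0, 0, 1],
    [0, 0, 0, 0, 0, 0, 1],
    [0, 0, 0, 0, 0, 0, 1],
    [0, 0, 0, 0, 0, 0, 1],
    [0, 0, 0, 0, 0, 0, 1],
  ],
)

```text
clock: 15.77
position: [0.6198, -0.0349, 0.1559]
eef_rot: [0.872, 3.018, 0.0]
force: [-0.0, -0.2, -1.0]
opening: 0.713
```

jog_arm(
  series=[
    [0, 0, -0.0004, 0, 0, 0, 1],
    [0, 0, 0, 0, 0, 0, 1],
    [0, 0, -0.0004, 0, 0, 0, 1],
    [0, 0, 0, 0, 0, 0, 1],
    [0, 0, -0.0003, 0, 0, 0, 1],
    [0, 0, 0, 0, 0, 0, 1],
    [0, 0, 0, 0, 0, 0, 1],
    [0, 0, 0, 0, 0, 0, 1],
  ],
)

```text
clock: 16.43
position: [0.6196, -0.0347, 0.155]
eef_rot: [-0.872, -3.018, -0.0]
force: [-2.0, 0.6, 3.0]
opening: 0.713
```

jog_arm(
  series=[
    [-0.0002, 0.0001, -0.0003, 0, 0, 0, 1],
    [0, 0, 0, 0, 0, 0, 1],
    [-0.0002, 0.0001, -0.0003, 0, 0, 0, 1],
    [0, 0, 0, 0, 0, 0, 1],
    [0, 0, 0, 0, 0, 0, 1],
    [0, 0, 0, 0, 0, 0, 1],
    [0, 0, 0, 0, 0, 0, 1],
    [0, 0, 0, 0, 0, 0, 1],
  ],
)

```text
clock: 17.1
position: [0.6194, -0.0344, 0.1546]
eef_rot: [0.872, 3.018, 0.0]
force: [-2.3, -0.2, 5.4]
opening: 0.712
```

```bash
python3 look.py d2 371 235 329 180 33
```

```text
[ 0.6194 -0.0344  0.1546] jaw 57.78 z [ 3.e-04  1.e-04 -1.e+00] [-2.24  1.25  5.76] 0.712372996848993 17.2 [ 0.33  0.83 -0.54  1.71  0.58  0.76  0.51]
```

View pics/d2.png

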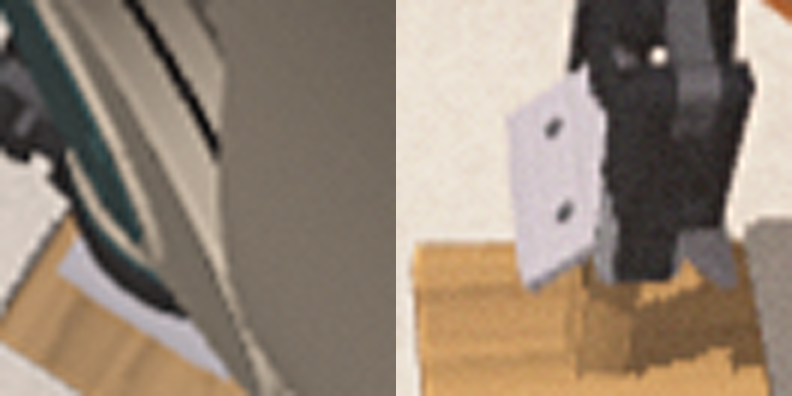

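jog_arm(
  series=[
    [-0.0003, 0.0002, -0.0001, 0, 0, 0, 1],
    [0, 0, 0, 0, 0, 0, 1],
    [-0.0002, 0.0001, -0.0001, 0, 0, 0, 1],
    [0, 0, 0, 0, 0, 0, 1],
    [0, 0, 0, 0, 0, 0, 1],
    [0, 0, 0, 0, 0, 0, 1],
    [0, 0, 0, 0, 0, 0, 1],
    [0, 0, 0, 0, 0, 0, 1],
  ],
)

```text
clock: 17.87
position: [0.6193, -0.0343, 0.1545]
eef_rot: [0.872, 3.017, 0.0]
force: [-2.1, 0.8, 5.5]
opening: 0.71
```

Force is steady and height is about 0.2 mm from nominal. I'll release gently.

jog_arm(
  series=[
    [0, 0, 0, 0, 0, 0, 0.28],
    [0, 0, 0, 0, 0, 0, 0.26],
    [0, 0, 0, 0, 0, 0, 0.24],
    [0, 0, 0, 0, 0, 0, 0.2],
    [0, 0, 0, 0, 0, 0, 0.15],
    [0, 0, 0, 0, 0, 0, 0.1],
    [0, 0, 0, 0, 0, 0, 0],
    [0, 0, 0, 0, 0, 0, 0],
  ],
  newtons=20,
)

```text
clock: 18.53
position: [0.6189, -0.0345, 0.1538]
eef_rot: [-0.872, -3.018, -0.0]
force: [-0.3, -0.2, 0.9]
opening: 1.006
```

jog_arm(
  series=[
    [0, 0, 0.005, 0, 0, 0, 0],
    [0, 0, 0.01, 0, 0, 0, 0],
    [0, 0, 0.025, 0, 0, 0, 0],
    [0, 0, 0.035, 0, 0, 0, 0],
    [0, 0, 0.035, 0, 0, 0, 0],
    [-0.01, -0.03, 0, 0, 0, 0, 0],
    [-0.01, -0.035, 0, 0, 0, 0, 0],
    [-0.01, -0.035, 0, 0, 0, 0, 0],
  ],
)

```text
clock: 19.2
position: [0.5891, -0.1346, 0.2661]
eef_rot: [0.867, 3.016, 0.0]
force: [-0.7, -1.4, -1.2]
opening: 0.998
```

jog_arm(
  series=[
    [-0.01, -0.038, 0, 0, 0, 0, 0],
    [-0.01, -0.038, 0, 0, 0, 0, 0],
    [-0.01, -0.038, 0, 0, 0, 0, 0],
    [-0.01, -0.038, 0, 0, 0, 0, 0],
    [-0.01, -0.038, 0, 0, 0, 0, 0],
    [-0.01, -0.038, 0, 0, 0, 0, 0],
    [-0.01, -0.02, 0, 0, 0, 0, 0],
    [0, 0, 0, 0, 0, 0, 0],
  ],
)

```text
clock: 19.87
position: [0.5148, -0.3902, 0.2641]
eef_rot: [-0.887, -3.013, 0.008]
force: [-0.6, -0.1, 0.4]
opening: 1.001
```

```bash
python3 look.py e1 374 238 329 185 33
```

```text
[ 0.5183 -0.3835  0.2646] jaw 57.62 z [ 6.e-04 -0.e+00 -1.e+00] [-0.26  1.46 -0.55] 1.001582174897219 19.9667 [ 0.96  0.74 -0.64  1.56  0.5   1.01  1.18]
```

View pics/e1.png

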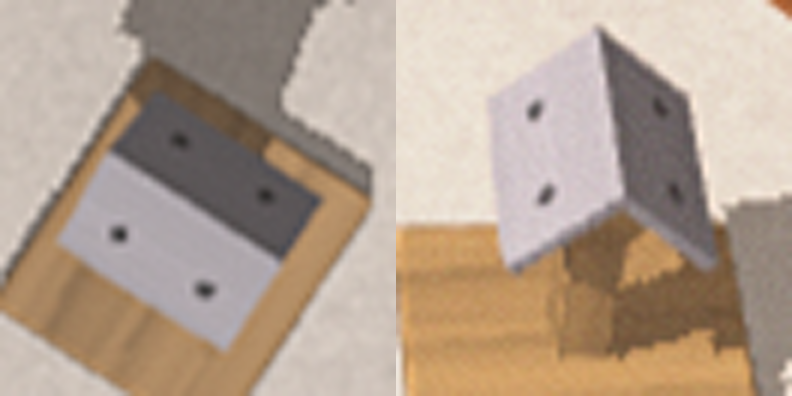

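View pics/e1_s.png

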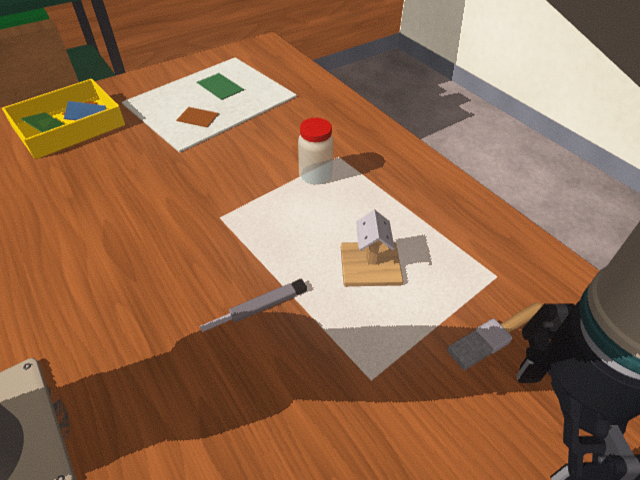

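```bash
python3 - <<'E'
from h import *
np.set_printoptions(precision=4,suppress=True)
t=px([(108,152),(280,262),(57,240),(225,350),(150,92),(322,202)],329,185,33,6)
s=px([(204,28),(228,200),(94,98),(117,272),(292,97),(319,268)],374,238,33,6)
X=tri(t,s);print(X);print("legs c",X[2:].mean(0),"ridge",X[:2].mean(0))
r=ray("top",t[:2],.1082);l=ray("top",t[2:],.0799);print("top-only",r.mean(0),l.mean(0))
for i in(0,2,4): d=X[i]-X[i+1];print(np.degrees(np.arctan2(d[1],d[0])),np.linalg.norm(d))
a=cv2.imread("pics/top0.png").astype(int);b=cv2.imread("pics/e1_t.png").astype(int)
for n,(x,y) in dict(jar=(185,155),knife=(310,258)).items():print(n,abs(a-b)[y-12:y+12,x-12:x+12].max())
E
```

```text
[[ 0.6363 -0.0084  0.1088]
 [ 0.6035 -0.0595  0.1067]
 [ 0.6135  0.0071  0.0813]
 [ 0.5803 -0.0451  0.0793]
 [ 0.6603 -0.0219  0.0796]
 [ 0.6257 -0.0747  0.08  ]]
legs c [ 0.6199 -0.0337  0.0801] ridge [ 0.6199 -0.034   0.1077]
top-only [ 0.6196 -0.0337] [ 0.6195 -0.0333]
57.266425866746005 0.06080407992634852
57.62130579546774 0.06190042903193203
56.672327078845754 0.06309436262960527
jar 5
knife 5
```

View pics/e1_t.png

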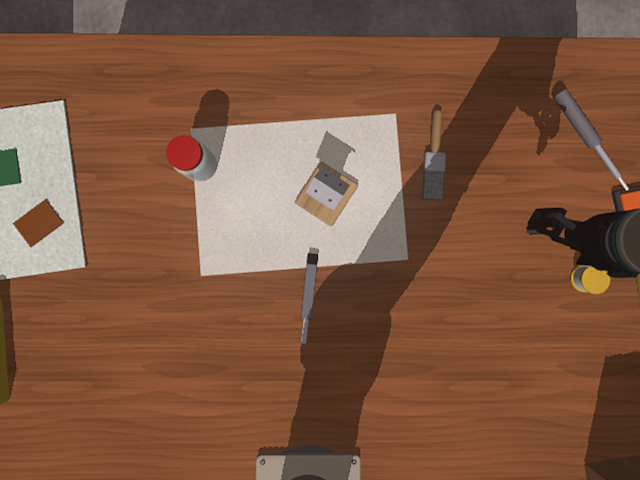

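```bash
python3 -c "
from workcell import order
print(order.hand_in())"
```

```text
the job is handed in; nothing more can be done
None
```

Both guards are on the stand in the order asked: the short one over the bar, ridge up, and the long one nested on top of it. I handed the job in at about 20 s.

**Last checks**
- **Short guard:** the top view put its centre at (0.6198, -0.035), against (0.620, -0.035) for the bar. Its axis measured about 58.3°, against 57.6° for the bar.
- **Long guard:** it sits at about (0.620, -0.034), axis about 57.2°. Its ridge measured 107.7 mm high and its leg corners 80.1 mm; fully home would be 108.2 and 79.9 mm.
- **Forces:** contact stayed at about 6 N for both placings. A side force of about 2 N remained while I seated the long guard and went away on release.
- **Bystanders:** the jar and knife areas match the first picture almost pixel for pixel. I checked the brush by eye only, and it looks unmoved.

**Disagreements**
- The long guard reads about 1 mm off centre along its length, against 0.6 mm by the arm's own position at release. Both are near the limit of what the cameras can resolve.
- The two views read the bar top about 2 mm too high, so the heights above are good only to about 2 mm.

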